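Start a sampling pump at its guarded switch

TASK

Start the sampling pump on the control box with the red guard: lift the guard by its lip with a fingertip and swing it back until it stays open by itself, push the toggle underneath over to run (the side towards the guard's hinge), then push the guard forward again so that it drops fully shut over the toggle. Nothing needs gripping; leave the yellow-guarded switch shut and off, and the tub, the bottle and the wrench where they are.

Things in the scene. Friction and masses are not known exactly. Their poses are not given: they have to be found in the camera images.
- red_box: Control box with the red guard: grey enclosure 150 x 100 x 75 mm (x, y, z), screwed to the table by side feet (126 mm over them). Origin: centre of its underside. Own -x is its front, towards the robot, turned up to 20 degrees; z up. The guarded switch stands on the flat lid, 75 mm up. A lamp and a fuse cap, 16 mm tall, stand on the lid 54 mm behind the box's centre, 24 mm to either side.
- red_hinge (a point): Middle of the red guard's hinge pin, which runs along the box's y; fixed to the box at (-1, 0, 82) mm in its frame, 7 mm above the lid. The red guard is a hood of 2 mm painted sheet, 29 mm wide (y), about 55 g. Shut, its outline, as (mm in front of the pin, mm above the pin): top from (6, 33) to (50, 35), nose down to (61, 16), lip out to (76, 13); open below and behind.
- red_lip (a point): Middle of the free edge of the red guard's lifting lip; moves with the guard. Shut: 75 mm in front of (box -x) and 13 mm above the hinge pin, so 20 mm above the lid and 1 mm beyond the box's front edge, with nothing below it. Fully open: about 74 mm above and 19 mm behind the pin.
- red_guard (a joint): Angle of the red guard (rad): 0 shut, growing as the lip swings up and back about the hinge, stop at 1.65, where the hood stands upright and its former top faces backwards, 33 to 39 mm behind the pin. No spring, little friction: let go below about 0.9 it drops shut, above about 1.2 it falls back to the stop and stays.
- red_tip (a point): Middle of the end of the red box's steel toggle, 6 to 7 mm thick, 22 mm long from its pivot. The pivot is at (-29, 0, 86) mm in the box's frame: 28 mm in front of the guard's hinge, 11 mm above the lid. At off this end is 7 mm in front of the pivot, at run 7 mm behind it, each time 32 mm above the lid. A 12 mm tall threaded bushing surrounds the pivot.
- red_toggle (a joint): Angle of the red box's toggle (rad): 0 off (leaning to the front, away from the hinge), 0.6 run (leaning back, towards the hinge). It goes over centre at 0.3 and from there snaps to either side by itself; about 3 N at its end moves it.
- yellow_box: The other control box, built exactly like the first but with a yellow guard; to be left alone. Origin: centre of its underside; own -x is its front, z up. Its shut guard rises to 117 mm above the table.
- yellow_guard (a joint): Angle of the yellow guard (rad): 0 shut, built like the red one.
- yellow_toggle (a joint): Angle of the yellow box's toggle (rad): 0 off, 0.6 run.
- tub_centre (a point): Centre, half-way up, of the white sample tub with a blue lid, standing beside the boxes: 69 mm across, 69 mm tall, loose.
- bottle_centre (a point): Centre, half-way up, of the dark brown reagent bottle standing beside the boxes: 58 mm across, 155 mm tall, loose.
- wrench_centre (a point): Middle of the steel wrench lying on the table in front of the boxes, roughly across the robot's view: 170 mm long, up to 38 mm wide, 8 mm thick, loose.
Not all that is in view belongs to the job. What is shaped like the red_box but pink is not meant.

How it is judged (in metres and radians):
On the way, in this order (a step that is already met when the one before it is completed fails the run):
1. the red guard is swung back and stays open, the toggle still off (value of joint red_guard above 1.4 rad and value of joint red_toggle below 0.15 rad), for 0.2 s.
2. the toggle is pushed to run with the guard open (value of joint red_toggle above 0.5 rad and value of joint red_guard above 1.1 rad), for 0.2 s.
At the end, for the whole second after the job is handed in: The red guard is fully shut (within 0.06 rad) and still, its toggle at run (above 0.5 rad); the yellow guard is shut (within 0.06 rad) with its toggle off (below 0.1 rad); tub, bottle and wrench are within 15 mm of where they stood (value of joint each of red_guard, yellow_guard below 0.06 rad and value of joint red_toggle above 0.5 rad and velocity of joint red_guard between -0.1 and 0.1 rad/s and value of joint yellow_toggle below 0.1 rad and not (distance of tub_centre from where it was at the start of the episode above 0.015 m) and not (distance of bottle_centre from where it was at the start of the episode above 0.015 m) and not (distance of wrench_centre from where it was at the start of the episode above 0.015 m)); the robot touches nothing.
It fails at once if the yellow guard is lifted (more than 0.25 rad) or its toggle moved (value of joint yellow_guard above 0.25 rad or value of joint yellow_toggle above 0.2 rad).
It fails at once if the tub, the bottle or the wrench is lifted, knocked over or pushed more than 15 mm away (distance of any of tub_centre, bottle_centre, wrench_centre from where it was at the start of the episode above 0.015 m).
It also fails if it takes over 54 s, if anything falls off the work surface, if the arm or the gripper's body presses on something with over 40 N, if the wrist force passes 120 N, or if a joint passes its speed limit or range.

ROBOT

A 6-joint arm with a two-finger parallel gripper is mounted at the origin on the work surface. World frame = base frame: x ahead of the robot, y to its left, z up, the work surface at z = 0. Lengths are in m, angles in degrees, forces in N, time in s.
With the tool pointing down it reaches from about 0.4 to 0.825 m from the base axis. Payload 7 kg.
Tool frame: the origin (TCP) lies between the finger pads; the fingertips stand ctrl.nose_length ahead of it and the grasp point (between the pads) lies 2 mm behind it (ctrl.nose_length is the distance from the TCP to the fingertips, in m); z points along the fingers, y is the line along which they close (so a half turn about z gives the same grasp; the last joint's range is limited). The gripper opens to 88 mm and grips with 3 to 60 N. Pads are 19 mm wide; open, the fingers measure 130 mm over their backs; the gripper's body (78 mm by 193 mm) begins 47 mm behind the grasp point.
Start: joints at [86.35, 20.546, 0.682, 0, -70.136, -16.507], TCP at [0.233, 0.634, 0.244] pointing down, gripper open.
Joint ranges: [-176.03, 176.03], [-82.01, 121.73], [-58.28, 71.71], [-173.87, 95.51], [-174.79, -0.11], [-173.66, 173.66]. Speed limits (degrees/s): [136.94, 136.94, 172.46, 180, 180, 180].

INTERFACE

Orientations are given as [roll, pitch, yaw] about the fixed x, y, z axes, in that order (R = Rz(yaw) Ry(pitch) Rx(roll)).
In Python, from plant import ctrl gives the robot as it stands.
- The arm moves only by the tool apply_moves, never from a script. Its argument "commands" is a list of rows, each a list of 3 entries, a list of its own where there are three numbers: the shift along the world's x, y, z in cm, then the turn about the world's z in rad, then the closure, from 0 (fully open) to 1 (shut). In form: [[[x, y, z], turn, jaw], ...]. A call has 1 to 20 rows; each row is the pose to reach, as a shift and turn from the pose commanded when the call began; what a row does not reach only later rows make up. A row lasts 1/12 s, in which the tool goes at most 41.7 mm and 7.16 degrees, less where a joint would pass 70% of its speed; a pose out of reach is approached as far as the arm can. A call with a gripper value outside its range is refused whole. The fingers move at their own pace and stop on an object; the grip force is fixed at half the most. Time passes only in rows, so rows that repeat a pose let the fingers close. It gives the time, the measured TCP pose, the force, the opening and the grip force at its end, in the units of the state.
- ctrl.get_obs(): the state, without advancing time (a new reading comes with each control period).
- ctrl.snapshot(name): name is "side" or "top"; returns a dict with "img" (420x560x3 uint8, red, green, blue), "fx", "fy", "cx", "cy" (pixels), "T" (4x4, takes a point from camera to world coordinates). Camera axes: x right, y up, looking along -z (the intrinsics and any distortion apply to the point x, -y, -z); pixel columns grow to the right and rows downward; lengths in m; the calibration is good to about 2 mm. A picture is of the moment at which its call begins. There is no depth.
- ctrl.close_job(): hands the job in; it is judged then, once.
Trained networks look in a picture, given as the dict that the camera call returned (one of the last four; its "shot" number tells which), for a name from the list of things; names that differ only in an ending like _2 or _b are one class to them, and where a whole thing is asked for, a point or a joint stands for the part that bears it (a point fixed in the world has none). Each returns a list of dicts, best first, with "score" (0 to 1); they miss things now and then, are a little off and sometimes report something else, mostly with a low value. They report only what shows in the picture. A call takes as long as a camera call. They do not tell look-alikes from the thing itself.
- ctrl.search_frame(picture, target): "at" ([column, row] in pixels, amid what is visible of it).
- ctrl.spot_point(picture, target): "at" ([column, row] in pixels: a listed point, or the origin of a listed thing).
The state is a dict: "clock": time; "joint_pos": joint angles; "qvel": joint speeds; "tau": joint torques, N m; "tool_pos": TCP position; "orientation": TCP orientation; "force": force on the tool from outside, world axes, zero at the start; "moment": the same for the moment, N m; "opening": finger opening in m; "gripper_force": force on a finger pad.
Only numpy, scipy, OpenCV 4.12 (cv2) and the standard library are available. Lean on these libraries where they do the work, as an engineer would, in place of code of your own. Each camera call takes 0.05 s, during which the arm holds its last target. There are 200 camera calls.

## Working session

There is one attempt and no reset: what is moved stays moved. The work goes in short steps, Python scripts to look and compute and a tool call to move; the robot and the scene stay as the last step left them, time stands still between calls to the robot, and variables do not carry over. Pictures are saved under pics/ and viewed, at most 10 in all, crops included, and the job is handed in when it is done.

Besides the shell and the picture viewer there is one more tool, called after "Emit:" by a JSON object that holds its "api" and its "payload", one argument or row to a line. apply_moves: Moves the arm, as the interface text tells. Its arguments: {"type":"object","properties":{"commands":{"type":"array"}},"required":["commands"]}

```bash
mkdir -p pics; cat > h.py <<'E'
import numpy as np,cv2
from plant import ctrl
def ray(s,px):
    d=np.array([(px[0]-s['cx'])/s['fx'],-(px[1]-s['cy'])/s['fy'],-1.]);T=np.array(s['T']);return T[:3,3],T[:3,:3]@d
def atz(s,px,z):
    o,d=ray(s,px);return o+d*(z-o[2])/d[2]
def tri(s1,p1,s2,p2):
    o1,d1=ray(s1,p1);o2,d2=ray(s2,p2);A=np.stack([d1,-d2],1);t=np.linalg.lstsq(A,o2-o1,rcond=None)[0]
    a,b=o1+d1*t[0],o2+d2*t[1];return (a+b)/2,np.linalg.norm(a-b)
def proj(s,P):
    T=np.array(s['T']);c=T[:3,:3].T@(np.array(P)-T[:3,3]);return [s['cx']+s['fx']*c[0]/-c[2],s['cy']-s['fy']*c[1]/-c[2]]
def save(s,n): cv2.imwrite('pics/'+n,cv2.cvtColor(np.array(s['img']),cv2.COLOR_RGB2BGR))
E
python3 - <<'E'
from h import *
np.set_printoptions(precision=4,suppress=True)
a=ctrl.snapshot('top');b=ctrl.snapshot('side');
cv2.imwrite('pics/a.png',cv2.cvtColor(np.array(a['img']),cv2.COLOR_RGB2BGR));save(b,'b.png')
print({k:v for k,v in a.items() if k not in('img','T')},np.array(a['T'])[:3]);print({k:v for k,v in b.items() if k not in('img','T')},np.array(b['T'])[:3])
print(ctrl.nose_length,ctrl.get_obs())
for t in ['red_box','red_hinge','red_lip','yellow_box','tub_centre','bottle_centre','wrench_centre']:
    for n,s in(('top',a),('side',b)):
        print(t,n,[(np.round(r['at'],1),round(r['score'],2)) for r in ctrl.spot_point(s,t)[:4]])
E
```

```text
{'fx': 379.36053739855186, 'fy': 379.36053739855186, 'cx': 281.5346883484984, 'cy': 204.95735106834368, 'shot': 1} [[ 0.0036  0.9946 -0.1034  0.4298]
 [-0.9997  0.0061  0.024   0.0116]
 [ 0.0245  0.1033  0.9944  1.0599]]
{'fx': 460.9471714066244, 'fy': 460.9471714066244, 'cx': 290.5652576997576, 'cy': 201.69818135491332, 'shot': 2} [[-0.9444  0.2631 -0.1972  0.3437]
 [-0.3284 -0.7244  0.6061  0.5797]
 [ 0.0166  0.6372  0.7705  0.8304]]
0.017 {'clock': 0.1, 'joint_pos': array([ 86.3509,  20.5881,   0.6385,  -0.0171, -70.1351, -16.5058]), 'qvel': array([-0.0699, -0.0642,  0.0206,  0.0883,  0.0686, -0.0348]), 'tau': array([ -0.0018, -58.4162,  29.375 ,   7.0155,   0.0101,  -0.0001]), 'tool_pos': array([0.2325, 0.6333, 0.2427]), 'orientation': array([179.9142,  -0.0087, -20.1607]), 'force': array([-0.4358,  0.9065,  0.0694]), 'moment': array([ 0.0325,  0.0583, -0.0257]), 'gripper_force': 0.0, 'opening': 0.08752481166234405}
red_box top [(array([221.7, 169.2]), 0.86), (array([187.2, 259.7]), 0.8)]
red_box side [(array([327.6, 350.3]), 0.92)]
red_hinge top [(array([214.6, 161.3]), 0.9), (array([183., 262.]), 0.74)]
red_hinge side [(array([327., 330.]), 0.65), (array([214.6, 247.8]), 0.55)]
red_lip top [(array([225.6, 189.5]), 0.7), (array([182.5, 292.5]), 0.59)]
red_lip side [(array([371.2, 337.5]), 0.88), (array([253.4, 247.5]), 0.71)]
yellow_box top [(array([316.2, 175.6]), 0.6)]
yellow_box side [(array([269.4, 181.1]), 0.77)]
tub_centre top [(array([403.7, 178.4]), 0.91)]
tub_centre side [(array([309.4, 111.1]), 0.62)]
bottle_centre top [(array([143.1, 200.6]), 0.89)]
bottle_centre side [(array([217.1, 355.6]), 0.68)]
wrench_centre top [(array([307.2, 258.9]), 0.64)]
wrench_centre side [(array([364. , 218.2]), 0.78), (array([270.6, 184. ]), 0.19)]
```

View pics/a.png

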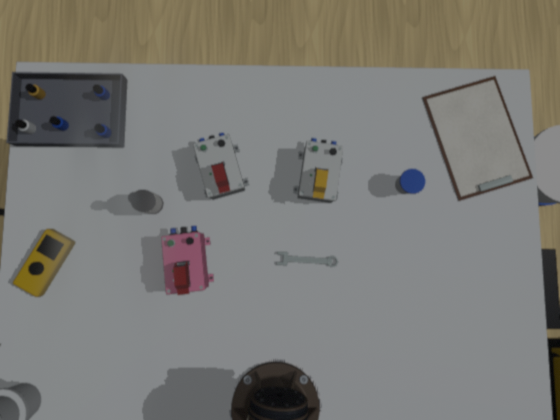

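View pics/b.png

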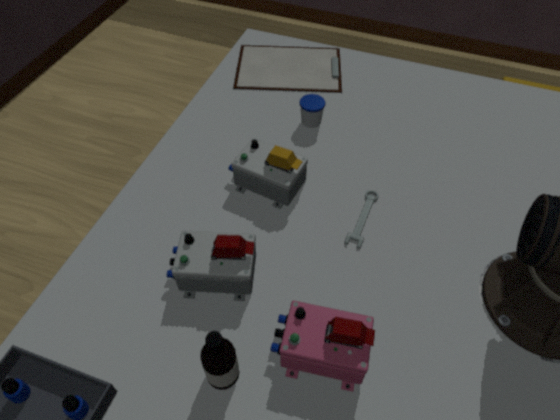

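Two red-guarded candidates: the grey box at top (219,165) / side (215,262), and the pink box at top (186,262) / side (327,340). The task calls for a grey enclosure, so the pink one is the look-alike. I'll confirm that in a crop and triangulate.

```bash
python3 - <<'E'
from h import *
np.set_printoptions(precision=4,suppress=True)
a=ctrl.snapshot('top');b=ctrl.snapshot('side')
H=tri(a,(214.6,161.3),b,(214.6,247.8));L=tri(a,(225.6,189.5),b,(253.4,247.5));print('hinge',H,'lip',L)
d=(H[0]-L[0])[:2];print('len',np.linalg.norm(d),'yaw',np.degrees(np.arctan2(d[1],d[0])))
print('box',atz(a,(221.7,169.2),0.0))
print('tub',tri(a,(403.7,178.4),b,(309.4,111.1)),'bottle',tri(a,(143.1,200.6),b,(217.1,355.6)),'wrench',atz(a,(307.2,258.9),.004))
for n,p in (('yl',(316.2,175.6)),): print(n,atz(a,p,0))
# lid/box edges by grey corners: crop
i=np.array(a['img']);c=cv2.resize(i[125:210,185:265],None,fx=7,fy=7,interpolation=cv2.INTER_CUBIC)[:, :, ::-1]
j=np.array(b['img']);e=cv2.resize(j[220:305,160:265],None,fx=5,fy=5,interpolation=cv2.INTER_CUBIC)[:, :, ::-1]
c=cv2.resize(c,None,fx=.7,fy=.7) 
w=np.zeros((430,400+530,3),np.uint8);w[:c.shape[0],:c.shape[1]]=c;w[:e.shape[0],400:400+e.shape[1]]=e
cv2.imwrite('pics/c.png',cv2.resize(w,(800,370)))
E
```

```text
hinge (array([0.6361, 0.1596, 0.0964]), np.float64(0.011621505991034349)) lip (array([0.5659, 0.1313, 0.0921]), np.float64(0.007191186114799574))
len 0.07571673926595647 yaw 21.98750436186135
box [0.6406 0.1556 0.    ]
tub (array([ 0.6048, -0.3466,  0.0465]), np.float64(0.010498907747108982)) bottle (array([0.5404, 0.3436, 0.0842]), np.float64(9.176625653255016e-05)) wrench [ 0.3902 -0.0853  0.004 ]
yl [ 0.6244 -0.1121  0.    ]
```

View pics/c.png

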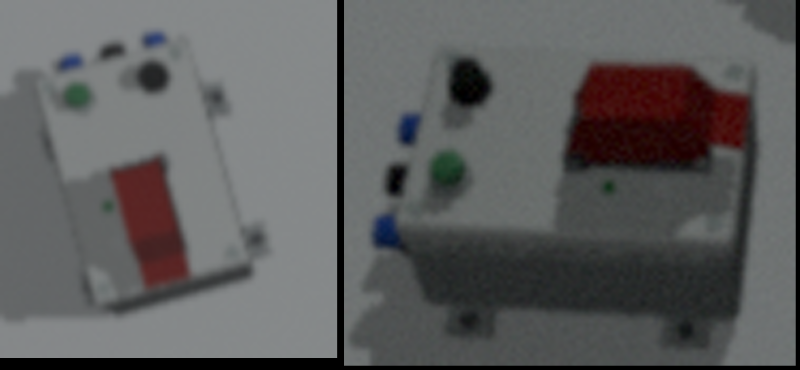

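The crop shows a grey enclosure with a red hood, so this is the one meant. Lid corners in the top crop are about (42,80), (185,42), (248,265) and (95,305), and the lip edge is at (167,283). I'll fit the box pose to these.

```bash
cat >> h.py <<'E'
def box(p,q):
    c,s=np.cos(p[2]),np.sin(p[2]);return [p[0]+c*q[0]-s*q[1],p[1]+s*q[0]+c*q[1],q[2]]
E
python3 - <<'E'
from h import *
from scipy.optimize import least_squares
np.set_printoptions(precision=4,suppress=True)
a=ctrl.snapshot('top');b=ctrl.snapshot('side')
M=[(.075,.05,.075),(.075,-.05,.075),(-.075,-.05,.075),(-.075,.05,.075),(-.076,0,.095)]
A=[(195,144),(228.9,135),(243.8,187.9),(207.5,197.4),(224.6,192.1)]
B=[(174.2,272.3),(183.5,232.8),(254.9,235.1),(250.9,275.3),(254,247.9)]
def f(p,w='ab'):
    r=[]
    if 'a' in w: r+=[np.subtract(proj(a,box(p,m)),q) for m,q in zip(M,A)]
    if 'b' in w: r+=[np.subtract(proj(b,box(p,m)),q) for m,q in zip(M,B)]
    return np.ravel(r)
for w in('a','b','ab'):
    r=least_squares(f,[.64,.16,.3],args=(w,),loss='soft_l1');print(w,r.x,np.degrees(r.x[2]),f(r.x,w).reshape(-1,2).tolist() if w=='ab' else '')
p=r.x
for n,q in(('lip',(-.076,0,.095)),('hinge',(-.001,0,.082)),('piv',(-.029,0,.086))): print(n,np.array(box(p,q)))
E
```

```text
a [0.6348 0.1539 0.2723] 15.603039217448433 
b [0.6321 0.1555 0.2951] 16.906704870208063 
ab [0.6333 0.1548 0.2859] 16.382655766942044 [[-2.6617921665421136, 0.5202017730300099], [0.08752715081249107, -0.5197431252871638], [0.42057714652139566, 0.39662398624057005], [-0.36279339653850684, 1.3619884246725462], [0.2789649419914042, 0.745940805506109], [-2.7515287626803797, -0.2324922869975694], [-1.4772794130954594, -3.681107621562944], [1.2729950636572482, -2.315546980187861], [0.13635409740231808, 0.8399283238562703], [-0.2537391858004696, 0.052031644620001316]]
lip [0.5604 0.1334 0.095 ]
hinge [0.6324 0.1545 0.082 ]
piv [0.6055 0.1466 0.086 ]
```

Emit:
{"api": "apply_moves", "payload": {
  "commands": [
    [[29.2,-51.1,0],0.638,1],
    [[29.2,-51.1,0],0.638,1],
    [[29.2,-51.1,0],0.638,1],
    [[29.2,-51.1,0],0.638,1],
    [[29.2,-51.1,0],0.638,1],
    [[29.2,-51.1,0],0.638,1],
    [[29.2,-51.1,0],0.638,1],
    [[29.2,-51.1,0],0.638,1],
    [[29.2,-51.1,0],0.638,1],
    [[29.2,-51.1,0],0.638,1],
    [[29.2,-51.1,0],0.638,1],
    [[29.2,-51.1,0],0.638,1],
    [[29.2,-51.1,0],0.638,1],
    [[29.2,-51.1,0],0.638,1],
    [[29.2,-51.1,0],0.638,1],
    [[29.2,-51.1,0],0.638,1],
    [[29.2,-51.1,0],0.638,1],
    [[29.2,-51.1,0],0.638,1]
  ]
}}

```text
clock: 2.5
tool_pos: [0.5243, 0.1232, 0.2436]
orientation: [-180.0, -0.0, 16.4]
force: [-0.7, 0.3, -0.3]
opening: 0.0003
gripper_force: 0.0
```

Now down in front of the lip: TCP z 0.100, so the fingertip is at 0.083.

Emit:
{"api": "apply_moves", "payload": {
  "commands": [
    [[0,0,-4],0,1],
    [[0,0,-8],0,1],
    [[0,0,-11],0,1],
    [[0,0,-13],0,1],
    [[0,0,-14.4],0,1],
    [[0,0,-14.4],0,1],
    [[0,0,-14.4],0,1]
  ]
}}

```text
clock: 3.08
tool_pos: [0.5241, 0.1237, 0.0994]
orientation: [180.0, 0.1, 16.5]
force: [0.1, -0.1, 0.9]
opening: 0.0002
gripper_force: 0.0
```

```bash
python3 - <<'E'
from h import *
a=ctrl.snapshot('top');b=ctrl.snapshot('side');o=ctrl.get_obs();print(o['tool_pos'],o['force'])
j=np.array(b['img']);i=np.array(a['img'])
w=np.hstack([cv2.resize(i[120:240,160:280],(540,540),interpolation=cv2.INTER_CUBIC),cv2.resize(j[170:310,140:340],(771,540),interpolation=cv2.INTER_CUBIC)])[:,:,::-1]
cv2.imwrite('pics/d.png',cv2.resize(w,(800,330)))
E
```

```text
[0.52516449 0.12383146 0.10085347] [-0.54109337  0.25381145  0.4549629 ]
```

View pics/d.png

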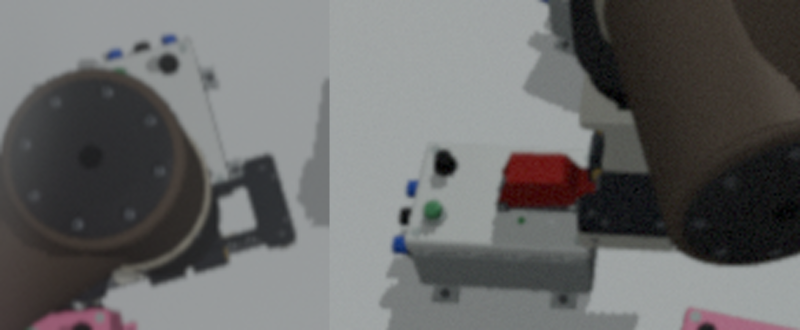

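The side view puts the finger in front of the lip, with the long gripper axis along the box's y. I'll approach to contact slowly.

Emit:
{"api": "apply_moves", "payload": {
  "commands": [
    [[1.15,0.34,0],0,1],
    [[2.1,0.62,0],0,1],
    [[2.4,0.7,0],0,1],
    [[2.5,0.73,0],0,1],
    [[2.5,0.73,0],0,1]
  ]
}}

```text
clock: 3.6
tool_pos: [0.5498, 0.13, 0.0998]
orientation: [-180.0, -0.0, 16.4]
force: [1.1, 0.0, 0.1]
opening: 0.0005
gripper_force: 0.0
```

Emit:
{"api": "apply_moves", "payload": {
  "commands": [
    [[0.1,0.03,0],0,1],
    [[0.2,0.06,0],0,1],
    [[0.2,0.06,0],0,1],
    [[0.2,0.06,0],0,1]
  ]
}}

```text
clock: 3.93
tool_pos: [0.5515, 0.1304, 0.0996]
orientation: [180.0, 0.0, 16.4]
force: [-0.4, -0.2, 0.5]
opening: 0.0002
gripper_force: 0.1
```

Emit:
{"api": "apply_moves", "payload": {
  "commands": [
    [[0.1,0.03,0],0,1],
    [[0.2,0.06,0],0,1],
    [[0.2,0.06,0],0,1],
    [[0.2,0.06,0],0,1]
  ]
}}

```text
clock: 4.27
tool_pos: [0.5518, 0.1304, 0.0992]
orientation: [180.0, 0.2, 16.4]
force: [-7.0, -0.2, 4.5]
opening: 0.0003
gripper_force: 3.5
```

Contact. Now I'll follow the arc upward, keeping a light press.

Emit:
{"api": "apply_moves", "payload": {
  "commands": [
    [[0.05,0.01,0.35],0,1],
    [[0.15,0.04,0.7],0,1],
    [[0.24,0.07,1.0],0,1],
    [[0.35,0.1,1.3],0,1],
    [[0.48,0.14,1.6],0,1],
    [[0.6,0.18,1.9],0,1],
    [[0.75,0.22,2.2],0,1],
    [[0.9,0.27,2.5],0,1],
    [[0.9,0.27,2.5],0,1]
  ]
}}

```text
clock: 5.02
tool_pos: [0.5606, 0.1329, 0.1247]
orientation: [180.0, 0.2, 16.4]
force: [-10.9, -1.3, 5.3]
opening: 0.0007
gripper_force: 4.8
```

```bash
python3 - <<'E'
from h import *
b=ctrl.snapshot('side');o=ctrl.get_obs();print(o['tool_pos'],o['force'])
j=np.array(b['img'])
cv2.imwrite('pics/e.png',cv2.resize(j[190:310,150:320],(680,480),interpolation=cv2.INTER_CUBIC)[:,:,::-1])
E
```

```text
[0.56045476 0.13288426 0.1244278 ] [-9.75432623 -2.09811597  6.63148162]
```

View pics/e.png

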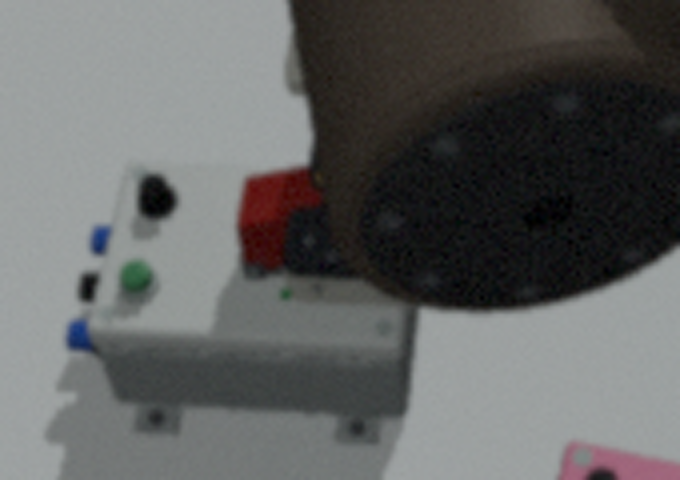

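Emit:
{"api": "apply_moves", "payload": {
  "commands": [
    [[0.2,0.06,0.4],0,1],
    [[0.42,0.12,0.75],0,1],
    [[0.65,0.19,1.1],0,1],
    [[0.95,0.28,1.45],0,1],
    [[1.25,0.37,1.75],0,1],
    [[1.55,0.46,2.05],0,1],
    [[1.9,0.56,2.3],0,1],
    [[2.25,0.66,2.55],0,1],
    [[2.6,0.76,2.8],0,1],
    [[3.0,0.88,3.0],0,1],
    [[3.4,1.0,3.2],0,1],
    [[3.75,1.1,3.35],0,1],
    [[3.75,1.1,3.35],0,1]
  ]
}}

```text
clock: 6.15
tool_pos: [0.601, 0.1451, 0.1583]
orientation: [180.0, -0.0, 16.4]
force: [0.7, -0.0, 0.2]
opening: 0.0002
gripper_force: 0.0
```

```bash
python3 - <<'E'
from h import *
b=ctrl.snapshot('side')
j=np.array(b['img'])
cv2.imwrite('pics/f.png',cv2.resize(j[170:310,150:330],(617,480),interpolation=cv2.INTER_CUBIC)[:,:,::-1])
E
```

```text
(no output)
```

View pics/f.png

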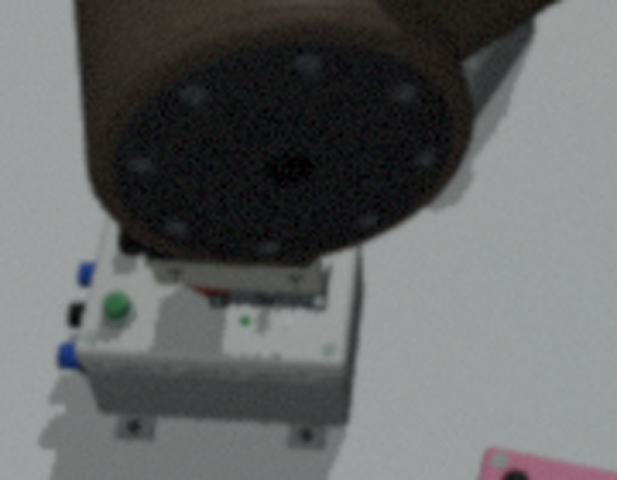

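Red shows only behind the bracket (205,290) and the toggle base is exposed near (262,318), so the guard appears to be up. I'll push on a bit, then back off to look.

Emit:
{"api": "apply_moves", "payload": {
  "commands": [
    [[0.5,0.15,0.15],0,1],
    [[1.0,0.3,0.3],0,1],
    [[1.5,0.44,0.4],0,1],
    [[1.9,0.56,0.4],0,1],
    [[1.9,0.56,0.4],0,1],
    [[0,0,0.4],0,1],
    [[-3,-0.9,0.4],0,1],
    [[-6,-1.8,0.4],0,1],
    [[-9,-2.6,0.4],0,1],
    [[-12,-3.5,0.4],0,1],
    [[-12,-3.5,0.4],0,1]
  ]
}}

```text
clock: 7.12
tool_pos: [0.475, 0.1077, 0.1618]
orientation: [-180.0, 0.1, 16.4]
force: [0.0, -0.9, -1.6]
opening: 0.0004
gripper_force: 0.0
```

```bash
python3 - <<'E'
from h import *
a=ctrl.snapshot('top');b=ctrl.snapshot('side');o=ctrl.get_obs();print(o['tool_pos'],o['force'])
j=np.array(b['img']);i=np.array(a['img'])
w=np.hstack([cv2.resize(i[120:240,160:280],(540,540),interpolation=cv2.INTER_CUBIC),cv2.resize(j[170:310,150:330],(694,540),interpolation=cv2.INTER_CUBIC)])[:,:,::-1]
cv2.imwrite('pics/g.png',cv2.resize(w,(800,350)))
p=[.6333,.1548,.2859]
for t in('red_tip','red_hinge','red_lip'):
    for n,s in(('top',a),('side',b)): print(t,n,[(np.round(r['at'],1),round(r['score'],2)) for r in ctrl.spot_point(s,t)[:3]])
for n,q in(('tip off',(-.036,0,.107)),('hinge',(-.001,0,.082)),('lip open',(.018,0,.156))): print(n,proj(a,box(p,q)),proj(b,box(p,q)))
E
```

```text
[0.47950477 0.10965411 0.16277951] [ 0.21549343  1.10309079 -0.66294482]
red_tip top []
red_tip side [(array([228.3, 243.8]), 0.6)]
red_hinge top [(array([179.8, 264.2]), 0.64), (array([213.9, 163.3]), 0.59)]
red_hinge side [(array([216.9, 249.1]), 0.94)]
red_lip top [(array([210.1, 150.6]), 0.66), (array([183.9, 293.8]), 0.65), (array([216.4, 164.1]), 0.33)]
red_lip side [(array([203.1, 225.9]), 0.96), (array([373.3, 337.1]), 0.91)]
tip off [np.float64(220.1161579569204), np.float64(177.18021617820716)] [np.float64(232.37210486829298), np.float64(243.3448615799818)]
hinge [np.float64(217.88891185195433), np.float64(166.13573134390333)] [np.float64(215.38097919900616), np.float64(249.7823909968325)]
lip open [np.float64(211.47253142592243), np.float64(152.43550464791912)] [np.float64(200.47361332337016), np.float64(226.50233927967173)]
```

View pics/g.png

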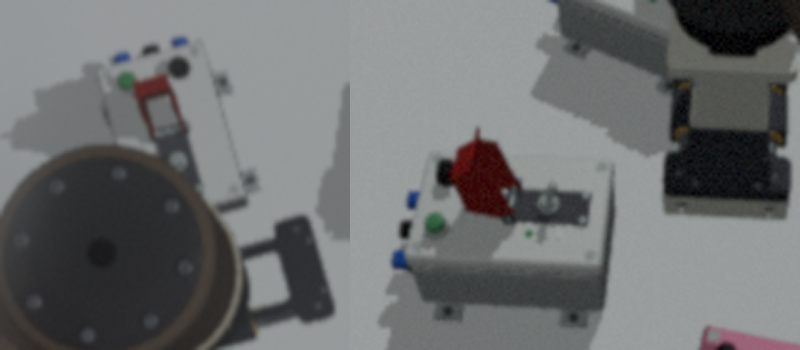

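The guard stands open against its stop, with its lip at side pixel (203,226), and the toggle is exposed. Next I'll bring the fingertip down in front of the toggle at z 0.097.

Emit:
{"api": "apply_moves", "payload": {
  "commands": [
    [[3,0.88,-1.6],0,1],
    [[6,1.76,-3.2],0,1],
    [[8.0,2.35,-4.4],0,1],
    [[8.7,2.56,-4.8],0,1],
    [[8.7,2.56,-4.8],0,1],
    [[8.7,2.56,-4.8],0,1]
  ]
}}

```text
clock: 8.02
tool_pos: [0.5667, 0.1351, 0.1132]
orientation: [180.0, 0.1, 16.4]
force: [0.3, -1.0, 0.3]
opening: 0.0003
gripper_force: 0.0
```

Emit:
{"api": "apply_moves", "payload": {
  "commands": [
    [[0.5,0.15,0],0,1],
    [[1.0,0.29,0],0,1],
    [[1.4,0.41,0],0,1],
    [[1.7,0.5,0],0,1],
    [[1.9,0.56,0],0,1],
    [[2.1,0.62,0],0,1],
    [[2.3,0.68,0],0,1],
    [[2.5,0.73,0],0,1],
    [[2.5,0.73,0],0,1]
  ]
}}

```text
clock: 8.77
tool_pos: [0.5912, 0.1423, 0.1137]
orientation: [180.0, 0.1, 16.4]
force: [-4.9, -1.1, 2.3]
opening: 0.0005
gripper_force: 2.2
```

Pressing on the toggle with about 5 N, so I'll carry on over centre.

Emit:
{"api": "apply_moves", "payload": {
  "commands": [
    [[0.2,0.06,0],0,1],
    [[0.4,0.12,0],0,1],
    [[0.6,0.18,0],0,1],
    [[0.7,0.2,0],0,1],
    [[0.7,0.2,0],0,1],
    [[0.7,0.2,0],0,1]
  ]
}}

```text
clock: 9.27
tool_pos: [0.5993, 0.1448, 0.114]
orientation: [-180.0, -0.0, 16.4]
force: [-0.7, 0.1, 0.0]
opening: 0.0005
gripper_force: 0.4
```

Emit:
{"api": "apply_moves", "payload": {
  "commands": [
    [[-3,-0.88,0],0,1],
    [[-5,-1.5,2],0,1],
    [[-8,-2.35,5],0,1],
    [[-11,-3.2,8],0,1],
    [[-12,-3.5,11],0,1],
    [[-12,-3.5,12],0,1],
    [[-12,-3.5,12],0,1]
  ]
}}

```text
clock: 9.85
tool_pos: [0.4805, 0.1106, 0.2383]
orientation: [-179.9, -0.5, 16.5]
force: [0.6, -0.5, 0.6]
opening: 0.0004
gripper_force: 0.0
```

```bash
python3 - <<'E'
from h import *
b=ctrl.snapshot('side');o=ctrl.get_obs();print(o['tool_pos'],o['force'])
j=np.array(b['img'])
cv2.imwrite('pics/i.png',cv2.resize(j[200:300,160:280],(720,600),interpolation=cv2.INTER_CUBIC)[:,:,::-1])
p=[.6333,.1548,.2859]
for t in('red_tip','red_lip'): print(t,[(np.round(r['at'],1),round(r['score'],2)) for r in ctrl.spot_point(b,t)[:3]])
print('run',proj(b,box(p,(-.022,0,.107))))
for f,z in((-50,.244),(62,.244),(62,.142)): print(f,z,box(p,((f-1)/1000,0,z)))
E
```

```text
[0.4799463  0.11040229 0.23609108] [-0.23032213 -0.55141179  0.25576028]
red_tip [(array([223.3, 240.6]), 0.51)]
red_lip [(array([372.8, 340.4]), 0.95), (array([199.6, 226.1]), 0.7)]
run [np.float64(224.9956287115005), np.float64(242.97657196448114)]
-50 0.244 [np.float64(0.5843701806615549), np.float64(0.14041692732733632), 0.244]
62 0.244 [np.float64(0.6918239015616696), np.float64(0.17200328300063691), 0.244]
62 0.142 [np.float64(0.6918239015616696), np.float64(0.17200328300063691), 0.142]
```

View pics/i.png

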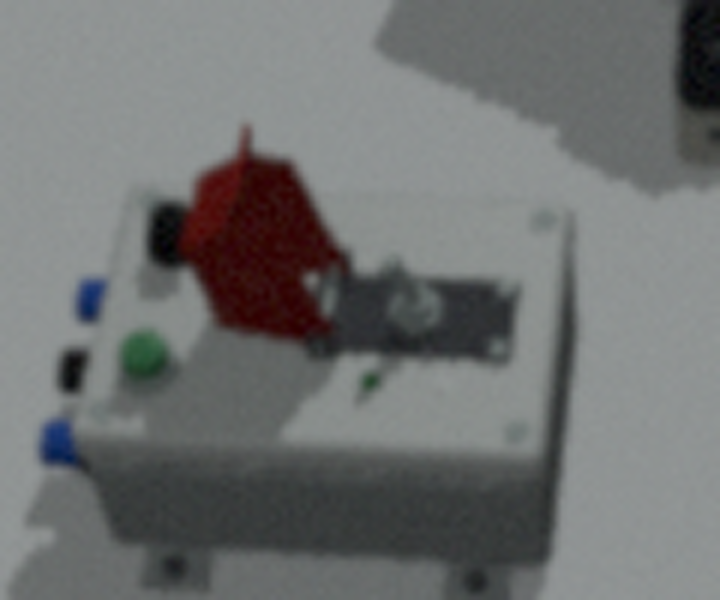

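The toggle leans back to run: tip detected at (223,241), expected (225,243). Now over the open guard, down behind it, then push it forward.

Emit:
{"api": "apply_moves", "payload": {
  "commands": [
    [[4,1.16,0.6],0,1],
    [[8,2.3,0.6],0,1],
    [[12,3.5,0.6],0,1],
    [[16,4.65,0.6],0,1],
    [[20,5.8,0.6],0,1],
    [[22,6.4,0.6],0,1],
    [[22,6.4,0.6],0,1],
    [[22,6.4,-3],0,1],
    [[22,6.4,-6],0,1],
    [[22,6.4,-8.5],0,1],
    [[22,6.4,-9.4],0,1],
    [[22,6.4,-9.4],0,1]
  ]
}}

```text
clock: 11.0
tool_pos: [0.6972, 0.1728, 0.1354]
orientation: [179.9, 0.4, 16.4]
force: [-0.4, -0.2, -0.3]
opening: 0.0002
gripper_force: 0.0
```

Emit:
{"api": "apply_moves", "payload": {
  "commands": [
    [[-0.8,-0.23,0],0,1],
    [[-1.6,-0.47,0],0,1],
    [[-2.2,-0.65,0],0,1],
    [[-2.8,-0.82,0],0,1],
    [[-3.3,-0.97,0],0,1],
    [[-3.8,-1.12,0],0,1],
    [[-4.3,-1.26,0],0,1],
    [[-4.8,-1.41,0],0,1],
    [[-5.3,-1.56,0],0,1],
    [[-5.8,-1.7,0],0,1],
    [[-6.3,-1.85,0],0,1],
    [[-6.8,-2.0,0],0,1],
    [[-7.2,-2.1,0],0,1],
    [[-7.6,-2.2,0],0,1],
    [[-7.6,-2.2,0],0,1]
  ]
}}

```text
clock: 12.25
tool_pos: [0.6224, 0.1515, 0.1401]
orientation: [-180.0, 0.0, 16.4]
force: [-0.4, 0.7, -0.2]
opening: 0.0001
gripper_force: 0.0
```

Zero force now, so the guard has probably dropped. I'll raise, withdraw and look.

Emit:
{"api": "apply_moves", "payload": {
  "commands": [
    [[0,0,3],0,1],
    [[0,0,6],0,1],
    [[0,0,9],0,1],
    [[-4,-1.2,11],0,1],
    [[-8,-2.4,11],0,1],
    [[-12,-3.5,11],0,1],
    [[-15,-4.4,11],0,1],
    [[-15,-4.4,11],0,1],
    [[-15,-4.4,11],0,1],
    [[-15,-4.4,11],0,1]
  ]
}}

```text
clock: 13.08
tool_pos: [0.4735, 0.108, 0.2508]
orientation: [-180.0, -0.1, 16.4]
force: [-0.4, -0.5, 0.1]
opening: 0.0006
gripper_force: 0.0
```

```bash
python3 - <<'E'
from h import *
a=ctrl.snapshot('top');b=ctrl.snapshot('side');o=ctrl.get_obs();print(o['clock'],o['tool_pos'],o['force'])
j=np.array(b['img']);i=np.array(a['img'])
cv2.imwrite('pics/k.png',cv2.resize(j[200:300,160:280],(720,600),interpolation=cv2.INTER_CUBIC)[:,:,::-1])
for t in('red_lip','tub_centre','bottle_centre','wrench_centre'): print(t,[(np.round(r['at'],1),round(r['score'],2)) for r in ctrl.spot_point(b,t)[:2]])
E
```

```text
13.1833 [0.47392236 0.10813464 0.25006529] [0.66756613 0.37297224 0.20716387]
red_lip [(array([368.8, 338.6]), 0.92), (array([252.5, 247.6]), 0.91)]
tub_centre [(array([219.5, 271.1]), 0.5)]
bottle_centre [(array([214.1, 356.3]), 0.66)]
wrench_centre [(array([364.5, 219.1]), 0.57)]
```

View pics/k.png

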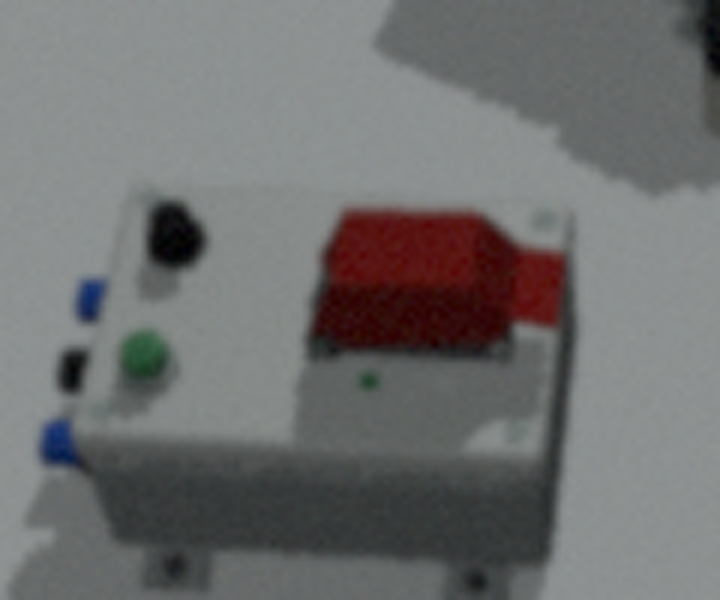

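The guard is fully shut, with its lip at (252.5,247.6), the same place as at the start. The bottle and wrench haven't moved. Handing in.

```bash
python3 -c "
from plant import ctrl
print(ctrl.close_job())"
```

```text
the job is handed in; nothing more can be done
None
```

I opened the red guard, pushed the toggle to run and dropped the guard shut again, and handed the job in at about 13 s; the hand-in gave no verdict, and I did not re-check the tub or yellow switch by camera at the end, though the arm never went near them.

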